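# Level the document platform of a scanning desk

## Task

Lift the pocket spirit level out of the grey desk tray and stand it on the black document platform, lengthwise between the hinge and the foot knob, and let go of it. Then press the foot knob fully down, so that the sprung platform sits home on its foot, and turn the knob until the level's bubble rests centred between the two black rings. Finish while still holding the knob: stay there, keeping it pressed home with the bubble centred, do not let go, and leave the mug, the power box and the clicker alone.

Things in the scene. Friction and masses are not known exactly. Their poses are not given: they have to be found in the camera images.
- level: Pocket spirit level, aluminium, 140 long (its x axis) x 25 wide (y) x 47 high, 240 g; origin at the centre of its underside, z up. Plain sides to grip up to 30 mm height along the whole length. On top, between two end blocks, lies a clear pale vial (80 mm long) with two thin black rings 13 mm either side of its middle and a dark bubble. It starts standing upright on the tray's floor. The two ends are alike.
- bubble (a joint): Position of the bubble along the level's x axis, m, 0 = centred, stops at +-0.026. The bubble moves towards the higher end, about 6 mm for each 0.01 rad of slope, and takes 1 to 2 s to settle. The bubble is 18 mm long: it lies wholly between the two rings within +-4 mm.
- vial (a point): Middle of the vial, 42.5 mm above the level's underside, on its axis of symmetry; axes as the level's.
- tray: Grey open plastic desk tray, fixed, 260 (x) x 170 (y) x 40 mm high, walls and floor 4 mm; origin at the centre of its underside.
- station: Base of the black document platform, fixed to the desk, 270 (x) x 210 (y) mm; origin at the centre of its underside. The platform above it is 270 x 200 x 12 mm, its top about 52 mm above the desk when level; it is hinged along y, 125 mm to +x of the origin, 46 mm up; the foot with its knob is 95 mm to -x of the origin, on the middle line.
- rest (a point): Point on the platform's top face, on its middle line, 135 mm from the foot's axis towards the hinge: a good place for the middle of the level. x runs from the foot to the hinge, z is the platform's normal. Between the knob's disc and the hinge there are 190 x 190 mm of free flat surface with a thin black rubber sheet of 0.5 mm.
- foot_grip (a point): On the axis of the leveling foot's knob, 20 mm above the top of its disc; x along the bar of the knob, z up. The knob, standing on the platform, is an aluminium disc 60 mm across and 8 mm thick carrying an upright grey bar 52 long x 14 thick x 34 mm high above the disc: pinch the bar's 14 mm with the fingertips at the disc, on which they can also push. It turns with about 0.1 to 0.2 N m.
- foot (a joint): Turn of the knob, rad, stops at +-1.9; grows clockwise seen from above, which raises the foot end of the platform by 4.8 mm (0.022 rad of slope) for each rad, the knob rising with it. At the start the foot is set too low: it needs about 0.5 to 1.6 rad clockwise, the more the harder one presses. The desk is a little uneven, so the level setting is not at 0 and only the bubble shows it.
- lift (a joint): Gap of the sprung platform above its foot, as an angle about the hinge, rad: 0 = pressed home, 0.035 = sprung fully up (start), 7.7 mm at the knob. Pressing down at the knob takes 5 to 8 N to get it home on its stop; pushing harder then only squeezes the rubber of the foot, by about 0.15 mm per N at the knob (bubble 0.4 mm per N). Let go, it springs up again, and the bubble moves with it.
- mug: White mug, 80 mm across, 90 high, on the desk; origin at the centre of its underside. Leave alone.
- brick: Black power box, 75 x 110 x 34 mm, on the desk; origin at the centre of its underside. Leave alone.
- clicker: Black presentation clicker, 28 x 95 x 14 mm, on the desk; origin at the centre of its underside. Leave alone.
Things that resemble listed ones, but are neither listed nor needed, are in the scene too. Of the things that look like the level, the larger one is meant.

How it is judged (in metres and radians):
On the way, in this order (a step that is already met when the one before it is completed fails the run):
1. the level is lifted clear of the tray (height (world z) of level above 0.05 m and contact force between level and tray below 0.05 N and contact force between level and the fingers above 0.3 N), for 0.1 s.
2. the level stands on the platform, lengthwise, let go (x of level in the frame of rest between -0.035 and 0.055 m and y of level in the frame of rest between -0.085 and 0.085 m and z of level in the frame of rest between -0.005 and 0.005 m and angle between the x axis of level and the x axis of rest, either way round below 0.35 rad and angle between level's own z axis and vertical below 0.12 rad and contact force between level and the arm below 0.05 N and contact force between level and the fingers below 0.05 N), for 0.2 s.
At the end, for the whole second after the job is handed in: The level stands free on the platform between knob and hinge, lengthwise (within 0.35 rad), its bubble within 4 mm of centre (between the rings), the platform pressed home on its foot (gap under 0.004 rad) by the fingers still on the knob with more than 3 N, all through the last second (all of step 2 and value of joint bubble between -0.004 and 0.004 m and value of joint lift below 0.004 rad and contact force between the fingers and foot above 3 N and linear speed of level below 0.02 m/s); the arm keeps its last pose, push and grip.
It fails at once if the mug is disturbed (distance of mug from where it was at the start of the episode above 0.03 m).
It fails at once if the power box is disturbed (distance of brick from where it was at the start of the episode above 0.03 m).
It fails at once if the clicker is disturbed (distance of clicker from where it was at the start of the episode above 0.03 m).
It also fails if it takes over 64 s, if anything falls off the work surface, if the arm or the gripper's body presses on something with over 40 N, if the wrist force passes 120 N, or if a joint passes its speed limit or range.

## Robot

A 6-joint arm with a two-finger parallel gripper is mounted at the origin on the work surface. World frame = base frame: x ahead of the robot, y to its left, z up, the work surface at z = 0. Lengths are in mm, angles in degrees, forces in N, time in s.
With the tool pointing down it reaches from about 250 to 775 mm from the base axis. Payload 4 kg.
Tool frame: the origin (TCP) lies midway between the tips of the shut fingers; the grasp point (between the pads) lies 19 mm behind it (grasp_offset is the distance from the TCP to the grasp point, in mm); z points along the fingers, y is the line along which they close (so a half turn about z gives the same grasp; the last joint's range is limited). The gripper opens to 94 mm and grips with 3 to 60 N. Pads are 16 mm wide; open, the fingers measure 119 mm over their backs; the gripper's body (75 mm by 177 mm) begins 78 mm behind the grasp point.
Start: joints at [58.207, 4.996, 78.535, -0, 96.463, -5.907], TCP at [240.134, 494.829, 205.506] pointing down, gripper open.
Joint ranges: [-177.83, 177.83], [-43.37, 116.18], [15.69, 146.23], [-61.86, 241.86], [9.47, 152.12], [-147.06, 147.06]. Speed limits (degrees/s): [159.86, 159.86, 180, 180, 180, 180].

## Interface

Orientations are given as [roll, pitch, yaw] about the fixed x, y, z axes, in that order (R = Rz(yaw) Ry(pitch) Rx(roll)).
In Python, from station import state, read_camera, job_done, grasp_offset gives the robot as it stands.
- The arm moves only by the shell command python3 -m pendant 'ROWS' [OPENING] [FORCE]. ROWS is a JSON object of lists of equal length, an entry for each row: "linear": the shift along the tool's x, y, z in cm, a list of three; "dr": the turn, a rotation vector about the tool's x, y, z in degrees, a list of three. A call has 1 to 20 rows; each row shifts and turns the commanded pose from where the row before left it, along the tool's axes as they then stand; what a row does not reach is not made up. A row lasts 1/12 s, in which the tool goes at most 41.7 mm and 7.16 degrees, less where a joint would pass 70% of its speed; a pose out of reach is approached as far as the arm can. A call is refused whole if a number of a shift passes 4.17 or a number of a turn 7.16, either way. A call with a gripper value outside its range is refused whole. OPENING is the opening, from -1 (shut) to 1 (fully open), set as the call begins (- or left out, the last holds). The fingers move at their own pace and stop on an object; FORCE is the grip in N (left out, the last holds). Time passes only in rows, so rows that do not move let the fingers close. It gives the time, the measured TCP pose, the force, the opening and the grip force at its end, in the units of the state.
- state(): the state, without advancing time (a new reading comes with each control period).
- read_camera(name): name is "side" or "top"; returns a dict with "image" (480x640x3 uint8, red, green, blue), "range_z" (480x640 float32, mm along the optical axis (not along the pixel's ray), 0 where there is no reading), "fx", "fy", "cx", "cy" (pixels), "view" (4x4, takes a point from world to camera coordinates). Camera axes: x right, y down, z forward; pixel columns grow to the right and rows downward; lengths in mm; the calibration is good to about 2 mm. A picture is of the moment at which its call begins.
- job_done(): hands the job in; it is judged then, once.
The state is a dict: "time": time; "qpos": joint angles; "qd": joint speeds; "joint_efforts": joint torques, N m; "position": TCP position; "tcp_rot": TCP orientation; "wrist_force": force on the tool from outside, world axes, zero at the start; "ft_torque": the same for the moment, N m; "opening": finger opening in mm; "grip_force": force on a finger pad.
Only numpy, scipy, OpenCV 4.12 (cv2) and the standard library are available. Lean on these libraries where they do the work, as an engineer would, in place of code of your own. Each camera call takes 0.05 s, during which the arm holds its last target. There are 200 camera calls.

## Working session

There is one attempt and no reset: what is moved stays moved. The work goes in short steps, Python scripts to look and compute and a shell command to move; the robot and the scene stay as the last step left them, time stands still between calls to the robot, and variables do not carry over. Pictures are saved under pics/ and viewed, at most 10 in all, crops included, and the job is handed in when it is done.

```bash
mkdir -p pics; ls
cat > h.py <<'E'
import numpy as np, cv2
from station import state, read_camera, job_done, grasp_offset
def cam(n):
    c=read_camera(n); return c
def world(c,u,v,z=None):
    """pixel->world; from depth, or on the plane world z"""
    V=np.array(c["view"]); R,t=V[:3,:3],V[:3,3]
    ray=np.array([(u-c["cx"])/c["fx"],(v-c["cy"])/c["fy"],1.])
    if z is None: return R.T@(ray*c["range_z"][int(v),int(u)]-t)
    o=-R.T@t; d=R.T@ray; return o+d*(z-o[2])/d[2]
def cloud(c):
    V=np.array(c["view"]); v,u=np.mgrid[0:480,0:640]; Z=c["range_z"]
    P=np.stack([(u-c["cx"])/c["fx"]*Z,(v-c["cy"])/c["fy"]*Z,Z],-1)
    W=(P-V[:3,3])@V[:3,:3]; W[Z==0]=np.nan; return W
def save(c,name,box=None,s=1):
    im=c["image"][...,::-1]
    if box: a,b,d,e=box; im=im[b:e,a:d]
    cv2.imwrite("pics/"+name,cv2.resize(im,None,fx=s,fy=s,interpolation=cv2.INTER_CUBIC))
E
python3 - <<'E'
from h import *
for n in("top","side"):
    c=cam(n); save(c,n+"0.png"); np.savez(n+"0.npz",**c); print(n,c["fx"],np.array(c["view"]).round(2))
print(state(),grasp_offset)
E
```

```text
pics
top 590.7810628276167 [[-1.00000e-02 -1.00000e+00 -1.00000e-02  6.27000e+00]
 [-1.00000e+00  1.00000e-02 -9.00000e-02  6.13320e+02]
 [ 9.00000e-02  0.00000e+00 -1.00000e+00  1.51124e+03]
 [ 0.00000e+00  0.00000e+00  0.00000e+00  1.00000e+00]]
side 579.0422971622845 [[ 9.30000e-01 -3.60000e-01 -2.00000e-02 -5.97030e+02]
 [-2.40000e-01 -5.60000e-01 -8.00000e-01  2.00850e+02]
 [ 2.80000e-01  7.50000e-01 -6.10000e-01  1.40294e+03]
 [ 0.00000e+00  0.00000e+00  0.00000e+00  1.00000e+00]]
{'time': 0.1, 'qpos': array([ 5.82061767e+01,  5.03455479e+00,  7.86141354e+01,  6.47961236e-04,
        9.64635372e+01, -5.90606359e+00]), 'qd': array([-0.0023732 , -0.18454586, -0.14833824, -0.0206461 ,  0.00224954,
        0.0635602 ]), 'joint_efforts': array([ 1.10408393e-03, -3.41252267e+01, -3.03302586e+01,  7.18775019e-02,
        3.03783605e-02, -9.65289382e-05]), 'position': array([239.8672093 , 494.39488913, 204.44154443]), 'tcp_rot': array([-1.79888435e+02, -1.21885186e-02,  1.54112301e+02]), 'wrist_force': array([-0.81739774, -0.26350335, -0.15388379]), 'ft_torque': array([-0.00093948,  0.02286357,  0.03347171]), 'grip_force': 0.0, 'opening': 93.76864804123694} 18.8
```

View pics/top0.png

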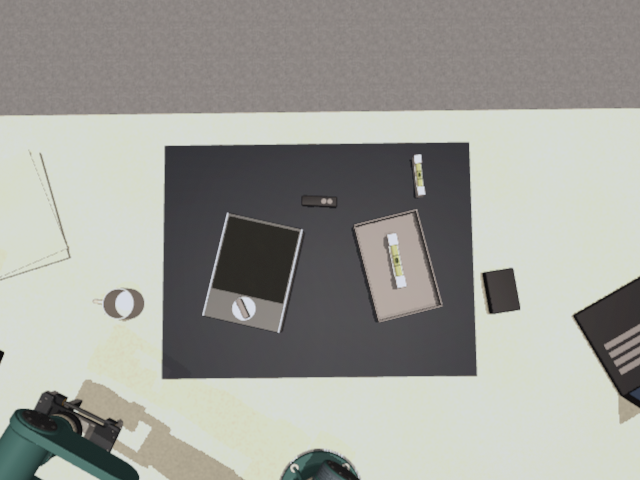

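View pics/side0.png

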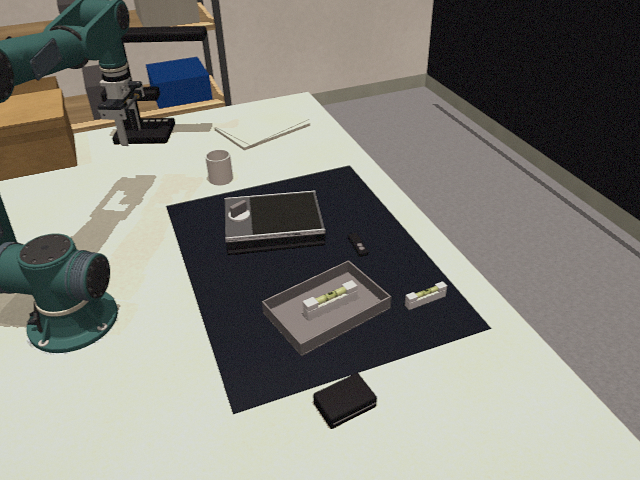

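The top picture shows the level in the tray at about (397,261), with ends at (392,235) and (401,287). The knob is at (243,308) and the platform's hinge edge runs from (228,214) to (302,231). The smaller lookalike at (419,175) lies outside the tray.

Run:
```python
from h import *
c=dict(np.load("top0.npz")); W=cloud(c); im=c["image"].astype(int)
def rect(mask,name):
    p=W[mask][:,:2].astype(np.float32); r=cv2.minAreaRect(p); print(name,len(p),np.round(r[0],1),np.round(r[1],1),round(r[2],1),"z",np.nanmedian(W[mask][:,2]).round(1)); return p
v,u=np.mgrid[0:480,0:640]
m=(u>375)&(u<420)&(v>228)&(v<295)&(W[...,2]>25)
rect(m,"level")
p=W[m]; q=p[:,:2]-p[:,:2].mean(0); w,V=np.linalg.eigh(q.T@q); print("ax",np.degrees(np.arctan2(V[1,1],V[0,1])),p.mean(0))
m=(u>345)&(u<450)&(v>205)&(v<325)&(W[...,2]>30); rect(m,"tray+")
m=(u>195)&(u<310)&(v>205)&(v<340)&(W[...,2]>30); rect(m,"plat")
p=W[m&(W[...,2]<72)]; A=np.c_[p[:,:2],np.ones(len(p))]; k=np.linalg.lstsq(A,p[:,2],rcond=None)[0]; print("plane",k)
res=W[...,2]-(W[...,0]*k[0]+W[...,1]*k[1]+k[2])
kn=(u>225)&(u<262)&(v>290)&(v<325)
br=kn&(res>25); rect(br,"bar"); 
q=W[br][:,:2]; print(q.mean(0)); q=q-q.mean(0); w,V=np.linalg.eigh(q.T@q); print("bar ax",np.degrees(np.arctan2(V[1,1],V[0,1])))
d=kn&(res>3)&(res<20)&(im.min(2)>130); rect(d,"disc")
for uv in((123,303),(502,291),(319,202),(419,175)): print(world(c,*uv).round(0))
```

```text
level 564 [ 591.9 -232.3] [139.5  90.6] 8.9 z 47.4
ax -170.9418427549777 [ 586.82139382 -199.84893644   45.06235266]
tray+ 1147 [ 576.  -205.5] [260.2 171.3] 13.2 z 40.9
plat 8266 [562.5 167.3] [201.4 272.1] 76.7 z 53.8
plane [-2.05430766e-02  4.11816716e-03  6.48085108e+01]
bar 129 [470.  188.9] [52.3 15. ] 24.6 z 96.4
[469.98189419 188.07092217]
bar ax -155.086189839739
disc 291 [458.4 183.3] [83.8 58.6] 23.9 z 63.3
[487. 512.   5.]
[ 506. -474.   34.]
[747.  -6.  13.]
[ 811. -268.   36.]
```

```bash
cat >> h.py <<'E'
from scipy.spatial.transform import Rotation as Ro
def go(x,y,z,psi):
    s=state(); R=Ro.from_euler("xyz",s["tcp_rot"],degrees=True)
    T=Ro.from_euler("xyz",[180,0,psi],degrees=True)
    d=R.inv().apply(np.array([x,y,z])-s["position"])/10
    print("now t",s["time"],s["position"].round(1),s["tcp_rot"].round(2),"open",round(s["opening"],1),"F",s["wrist_force"].round(1))
    print("turn first(deg)",(R.inv()*T).as_rotvec(degrees=True).round(2)," shift cm before turn",d.round(3)," after turn",T.inv().apply(np.array([x,y,z])-s["position"]).round(1)/10)
E
python3 - <<'E'
from h import *
c=dict(np.load("top0.npz")); W=cloud(c)
v,u=np.mgrid[0:480,0:640]
m=(u>380)&(u<412)&(v>228)&(v<295)&(W[...,2]>38)&(abs(W[...,1]+200)<30)&(abs(W[...,0]-587)<80)
p=W[m]; r=cv2.minAreaRect(p[:,:2].astype(np.float32)); print(r,len(p),np.median(p[:,2]))
go(587,-200,140,-171)
E
```

```text
((587.0094604492188, -200.83021545410156), (139.45596313476562, 26.118122100830078), 8.703227043151855) 442 48.936533101800904
now t 0.1 [239.9 494.4 204.4] [-1.7989e+02 -1.0000e-02  1.5411e+02] open 93.8 F [-0.8 -0.3 -0.2]
turn first(deg) [ -0.1   -0.05 -34.89]  shift cm before turn [-61.549 -47.303   6.523]  after turn [-23.42 -74.01   6.44]
```

```bash
python3 -m pendant '{"linear":[[-3.0,-2.3,0.2],[-3.0,-2.3,0.2],[-3.0,-2.3,0.2],[-3.0,-2.3,0.2],[-3.0,-2.3,0.2],[-3.0,-2.3,0.2],[-3.0,-2.3,0.2],[-3.0,-2.3,0.2],[-3.0,-2.3,0.2],[-3.0,-2.3,0.2],[-3.0,-2.3,0.2],[-3.0,-2.3,0.2],[-3.0,-2.3,0.2],[-3.0,-2.3,0.2],[-3.0,-2.3,0.2],[-3.0,-2.3,0.2],[-3.0,-2.3,0.2],[-3.0,-2.3,0.2],[-3.0,-2.3,0.2],[-3.0,-2.3,0.2]],"dr":[[0,0,0],[0,0,0],[0,0,0],[0,0,0],[0,0,0],[0,0,0],[0,0,0],[0,0,0],[0,0,0],[0,0,0],[0,0,0],[0,0,0],[0,0,0],[0,0,0],[0,0,0],[0,0,0],[0,0,0],[0,0,0],[0,0,0],[0,0,0]]}' 0.4
python3 -m pendant '{"linear":[[0,0,0],[0,0,0],[0,0,0],[0,0,0],[0,0,0],[0,0,0],[0,0,0]],"dr":[[0,0,-7],[0,0,-7],[0,0,-7],[0,0,-7],[0,0,-7],[0,0,0],[0,0,0]]}'
python3 -c "
from h import *
go(587,-200.5,80,-171.2); print(state()['qpos'].round(1))"
```

```text
time: 1.77
position: [579.3, -182.7, 164.6]
tcp_rot: [180.0, -0.1, 154.1]
wrist_force: [0.1, 0.8, -0.1]
opening: 65.9
grip_force: 0.0
time: 2.35
position: [578.9, -180.9, 164.9]
tcp_rot: [180.0, -0.0, -171.1]
wrist_force: [-0.4, -0.3, 0.7]
opening: 65.6
grip_force: 0.0
now t 2.35 [ 578.9 -180.9  164.9] [ 1.7996e+02 -5.0000e-02 -1.7106e+02] open 65.6 F [-0.4 -0.3  0.7]
turn first(deg) [ 0.04 -0.05  0.14]  shift cm before turn [-0.507 -2.073  8.484]  after turn [-0.5  -2.07  8.49]
[ -22.7   12.9   74.2    0.    93.  -121.6]
```

```bash
python3 -m pendant '{"linear":[[-0.25,-1.04,2.1],[-0.25,-1.04,2.1],[0,0,2.1],[0,0,2.1],[0,0,1.5],[0,0,1.5],[0,0,1.5],[0,0,1.5],[0,0,1.2],[0,0,0],[0,0,0]],"dr":[[0,0,0],[0,0,0],[0,0,0],[0,0,0],[0,0,0],[0,0,0],[0,0,0],[0,0,0],[0,0,0],[0,0,0],[0,0,0]]}'
python3 -c "
from h import *
go(587,-200.5,8,-171.2); c=cam('side'); save(c,'s1.png',(240,220,440,370),4)"
```

```text
time: 3.27
position: [586.8, -200.4, 8.6]
tcp_rot: [179.9, -0.1, -170.9]
wrist_force: [-0.5, -0.0, 0.3]
opening: 65.9
grip_force: 0.0
now t 3.2667 [ 586.8 -200.4    8.6] [ 1.7994e+02 -9.0000e-02 -1.7095e+02] open 65.9 F [-0.5 -0.   0.3]
turn first(deg) [ 0.06 -0.09  0.25]  shift cm before turn [-0.023 -0.014  0.065]  after turn [-0.02 -0.01  0.06]
```

View pics/s1.png

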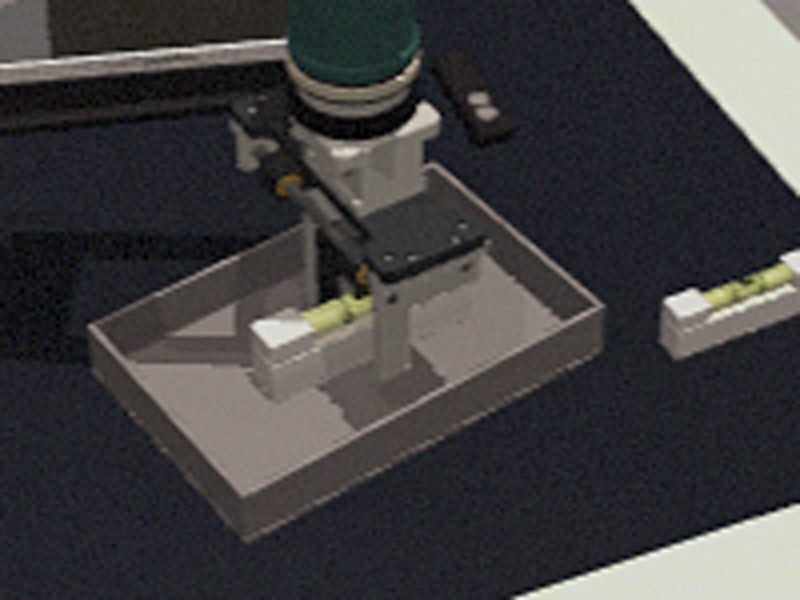

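The fingers stand either side of the level at its middle (crop around (360,310)), so I'll close the gripper and lift.

```bash
python3 -m pendant '{"linear":[[0,0,0],[0,0,0],[0,0,0],[0,0,0],[0,0,0],[0,0,0],[0,0,0],[0,0,0],[0,0,0],[0,0,0]],"dr":[[0,0,0],[0,0,0],[0,0,0],[0,0,0],[0,0,0],[0,0,0],[0,0,0],[0,0,0],[0,0,0],[0,0,0]]}' -1 30
python3 -m pendant '{"linear":[[0,0,-0.5],[0,0,-1],[0,0,-1.5],[0,0,-1.5],[0,0,-1.5],[0,0,-1.5],[0,0,-1.5],[0,0,-1.5],[0,0,-1],[0,0,-0.5],[0,0,0],[0,0,0]],"dr":[[0,0,0],[0,0,0],[0,0,0],[0,0,0],[0,0,0],[0,0,0],[0,0,0],[0,0,0],[0,0,0],[0,0,0],[0,0,0],[0,0,0]]}'
python3 -c "
from h import *
go(604,157,130,166.7)"
```

```text
time: 4.15
position: [587.5, -201.1, 9.7]
tcp_rot: [-180.0, 0.0, -170.9]
wrist_force: [-0.1, -2.2, -0.1]
opening: 24.6
grip_force: 30.0
time: 5.15
position: [587.1, -200.5, 129.1]
tcp_rot: [180.0, -0.0, -170.9]
wrist_force: [-0.0, -0.3, -1.6]
opening: 24.5
grip_force: 30.0
now t 5.15 [ 587.1 -200.5  129.1] [ 1.7997e+02 -3.0000e-02 -1.7088e+02] open 24.5 F [-0.  -0.3 -1.6]
turn first(deg) [ 0.03 -0.03 22.42]  shift cm before turn [-7.331 35.03  -0.075]  after turn [ 6.58 35.18 -0.09]
```

```bash
python3 -m pendant '{"linear":[[-0.3,1.4,0],[-0.6,2.8,0],[-0.6,2.8,0],[-0.6,2.8,0],[-0.6,2.8,0],[-0.6,2.8,0],[-0.6,2.8,0],[-0.6,2.8,0],[-0.6,2.8,0],[-0.6,2.8,0],[-0.6,2.8,0],[-0.6,2.8,0],[-0.6,2.8,0],[0,0,0],[0,0,0],[0,0,0],[0,0,0],[0,0,0],[0,0,0],[0,0,0]],"dr":[[0,0,0],[0,0,0],[0,0,0],[0,0,0],[0,0,0],[0,0,0],[0,0,0],[0,0,0],[0,0,0],[0,0,0],[0,0,0],[0,0,0],[0,0,0],[0,0,4],[0,0,6],[0,0,6],[0,0,4],[0,0,2.4],[0,0,0],[0,0,0]]}'
python3 -c "
from h import *
go(606,157,59,166.7)
c=cam('side'); save(c,'s2.png',(200,120,400,270),4)"
```

```text
time: 6.82
position: [604.9, 157.5, 128.3]
tcp_rot: [-180.0, -0.1, 166.8]
wrist_force: [-0.2, -0.4, -2.6]
opening: 25.3
grip_force: 30.0
now t 6.8167 [604.9 157.5 128.3] [-1.7998e+02 -1.3000e-01  1.6682e+02] open 25.3 F [-0.2 -0.4 -2.6]
turn first(deg) [-0.02 -0.13  0.12]  shift cm before turn [-0.131 -0.02   6.931]  after turn [-0.12 -0.02  6.93]
```

View pics/s2.png

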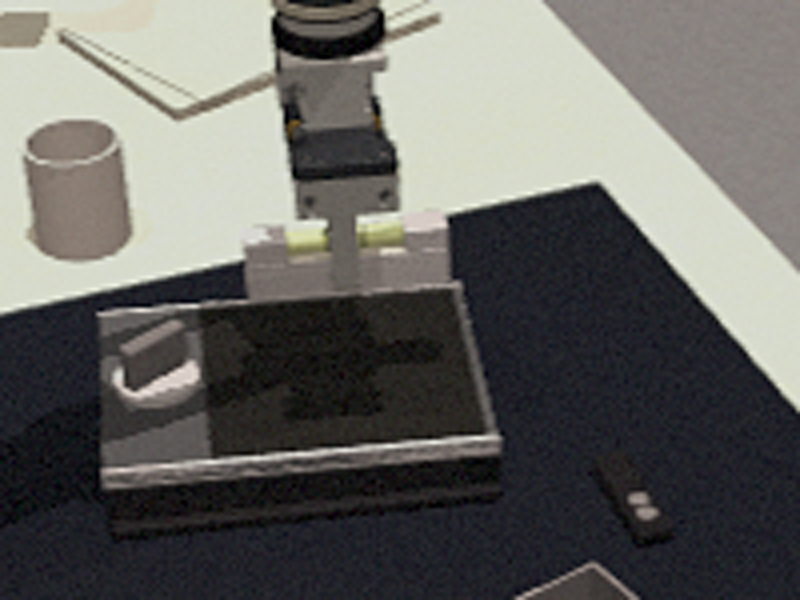

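The level hangs upright in the gripper above the platform, lengthwise. I'll lower it.

```bash
python3 -m pendant '{"linear":[[-0.1,0,1],[0,0,1.5],[0,0,1.5],[0,0,1],[0,0,0.6],[0,0,0.4],[0,0,0.3],[0,0,0.2],[0,0,0],[0,0,0]],"dr":[[0,0,0],[0,0,0],[0,0,0],[0,0,0],[0,0,0],[0,0,0],[0,0,0],[0,0,0],[0,0,0],[0,0,0]]}'
```

```text
time: 7.7
position: [607.3, 156.6, 65.1]
tcp_rot: [180.0, 0.1, 166.7]
wrist_force: [-0.3, -0.5, -2.5]
opening: 24.9
grip_force: 30.0
```

```bash
python3 -m pendant '{"linear":[[0,0,0.15],[0,0,0.15],[0,0,0.1],[0,0,0.1],[0,0,0],[0,0,0]],"dr":[[0,0,0],[0,0,0],[0,0,0],[0,0,0],[0,0,0],[0,0,0]]}'
```

```text
time: 8.2
position: [607.0, 156.6, 59.9]
tcp_rot: [180.0, 0.0, 166.7]
wrist_force: [-0.9, 0.3, -0.6]
opening: 24.5
grip_force: 30.0
```

```bash
python3 -m pendant '{"linear":[[0,0,0.1],[0,0,0],[0,0,0]],"dr":[[0,0,0],[0,0,0],[0,0,0]]}'
python3 -m pendant '{"linear":[[0,0,0],[0,0,0],[0,0,0],[0,0,0],[0,0,0],[0,0,0],[0,0,-0.5],[0,0,-1],[0,0,-2],[0,0,-3],[0,0,-3],[0,0,-2],[0,0,0]],"dr":[[0,0,0],[0,0,0],[0,0,0],[0,0,0],[0,0,0],[0,0,0],[0,0,0],[0,0,0],[0,0,0],[0,0,0],[0,0,0],[0,0,0],[0,0,0]]}' 0.2
python3 -c "
from h import *
go(470,188.5,150,-155)"
```

```text
time: 8.45
position: [607.1, 156.6, 59.3]
tcp_rot: [180.0, 0.0, 166.7]
wrist_force: [-0.1, 0.4, 2.9]
opening: 24.7
grip_force: 30.0
time: 9.53
position: [610.0, 157.1, 181.6]
tcp_rot: [179.7, 0.7, 166.7]
wrist_force: [1.2, 0.2, 0.6]
opening: 56.7
grip_force: 0.0
now t 9.5333 [610.  157.1 181.6] [179.71   0.69 166.71] open 56.7 F [1.2 0.2 0.6]
turn first(deg) [  0.05   0.76 -38.29]  shift cm before turn [14.387 -0.174  2.988]  after turn [11.36  8.77  3.16]
```

```bash
python3 -m pendant '{"linear":[[1.4,0,0],[3,0,0],[3,0,0],[3,0,0],[2.5,0,0],[1.4,0,0],[0,0,0],[0,0,0],[0,0,0],[0,0,0],[0,0,0],[0,0,0],[0,0,0],[0,0,0],[0,0,0]],"dr":[[0,0,0],[0,0,0],[0,0,0],[0,0,0],[0,0,0],[0,0,0],[0,0,-6],[0,0,-7],[0,0,-7],[0,0,-7],[0,0,-6],[0,0,-4],[0,0,-1.3],[0,0,0],[0,0,0]]}'
python3 -c "
from h import *
go(470,188.5,90,-155)
c=cam('side'); save(c,'s3.png',(200,130,360,250),5)
c=cam('top'); save(c,'t3.png',(190,200,320,350),4)
"
```

```text
time: 10.78
position: [467.5, 189.3, 173.2]
tcp_rot: [180.0, -0.0, -155.1]
wrist_force: [-0.6, 0.6, 0.5]
opening: 56.7
grip_force: 0.0
now t 10.7833 [467.5 189.3 173.2] [ 1.7999e+02 -2.0000e-02 -1.5507e+02] open 56.7 F [-0.6  0.6  0.5]
turn first(deg) [ 0.01 -0.02 -0.07]  shift cm before turn [-0.19  -0.18   8.321]  after turn [-0.19 -0.18  8.32]
```

View pics/s3.png

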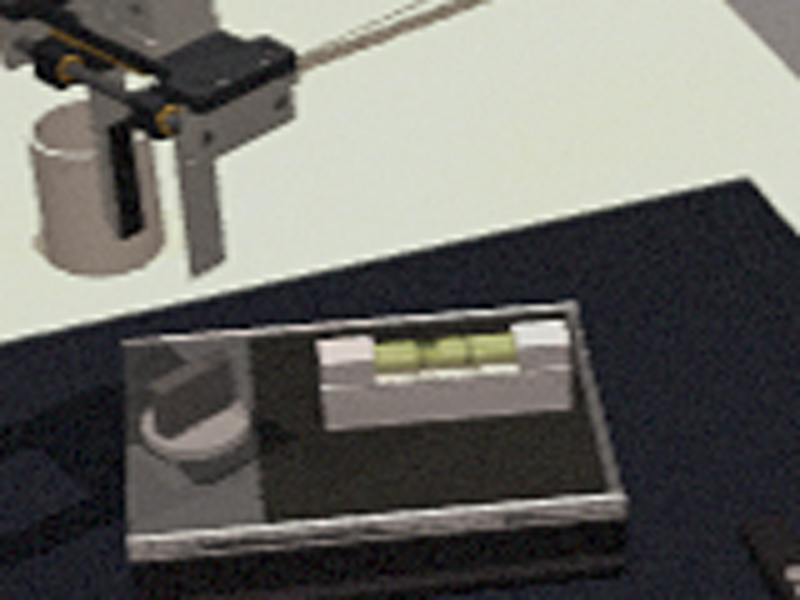

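View pics/t3.png

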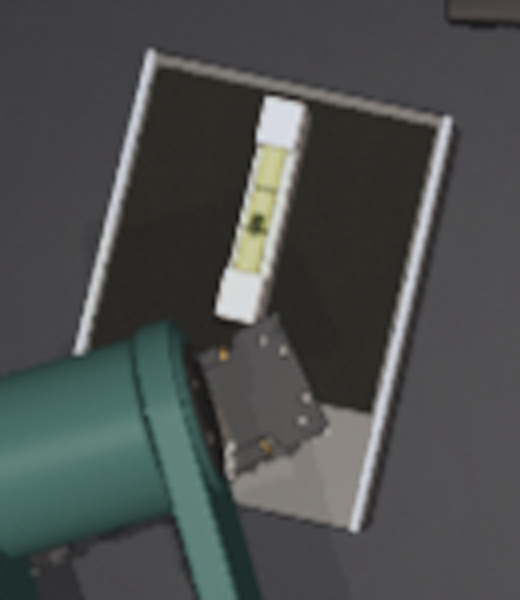

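The level stands on the platform. In the side crop the rings are at about (427,355) and (468,350) with the bubble at the foot-side ring; the top view agrees. Next I'll lower onto the knob.

```bash
python3 -m pendant '{"linear":[[-0.2,-0.15,1],[0,0,2],[0,0,2],[0,0,2],[0,0,1.5],[0,0,1],[0,0,0.6],[0,0,0.4],[0,0,0],[0,0,0]],"dr":[[0,0,0],[0,0,0],[0,0,0],[0,0,0],[0,0,0],[0,0,0],[0,0,0],[0,0,0],[0,0,0],[0,0,0]]}'
python3 -m pendant '{"linear":[[0,0,0],[0,0,0],[0,0,0],[0,0,0],[0,0,0],[0,0,0],[0,0,0],[0,0,0],[0,0,0],[0,0,0]],"dr":[[0,0,0],[0,0,0],[0,0,0],[0,0,0],[0,0,0],[0,0,0],[0,0,0],[0,0,0],[0,0,0],[0,0,0]]}' -1 25
python3 -c "
from h import *
s=state();print(s['position'],s['tcp_rot'],s['ft_torque'],s['opening'],s['wrist_force'])"
```

```text
time: 11.72
position: [470.8, 189.0, 69.2]
tcp_rot: [-180.0, 0.1, -155.0]
wrist_force: [-1.1, -0.4, -0.1]
opening: 56.3
grip_force: 0.0
time: 12.55
position: [470.7, 188.4, 68.5]
tcp_rot: [-179.9, 0.0, -155.0]
wrist_force: [3.6, -2.7, -1.2]
opening: 14.0
grip_force: 25.0
[470.6937688  188.44613049  68.51743609] [-1.79945944e+02  3.73351278e-02 -1.55002399e+02] [-0.12815466 -0.31376842  0.02903265] 13.980308611640247 [ 3.57041833 -2.70125457 -1.19186266]
```

```bash
python3 -m pendant '{"linear":[[0,0,0.2],[0,0,0.2],[0,0,0.2],[0,0,0.2],[0,0,0],[0,0,0]],"dr":[[0,0,0],[0,0,0],[0,0,0],[0,0,0],[0,0,0],[0,0,0]]}'
python3 -m pendant '{"linear":[[0,0,0.1],[0,0,0.1],[0,0,0],[0,0,0]],"dr":[[0,0,0],[0,0,0],[0,0,0],[0,0,0]]}'
python3 -m pendant '{"linear":[[0,0,0.1],[0,0,0.1],[0,0,0],[0,0,0]],"dr":[[0,0,0],[0,0,0],[0,0,0],[0,0,0]]}'
```

```text
time: 13.05
position: [470.1, 188.7, 61.5]
tcp_rot: [-180.0, 0.0, -155.0]
wrist_force: [-2.4, -1.8, 6.6]
opening: 13.6
grip_force: 25.0
time: 13.38
position: [469.9, 188.8, 59.9]
tcp_rot: [-180.0, -0.0, -155.0]
wrist_force: [-3.8, -3.0, 7.7]
opening: 14.0
grip_force: 25.0
time: 13.72
position: [470.0, 189.0, 59.1]
tcp_rot: [-180.0, 0.0, -154.9]
wrist_force: [-5.8, -2.0, 13.2]
opening: 13.8
grip_force: 25.0
```

```bash
cat >> h.py <<'E'
def strip(c,cx=607,cy=156.6,z=99,yaw=-13.3,k=6):
    """rectified plane along the level's axis, x -60..60, lateral -12..12 mm"""
    a=np.radians(yaw); ex=np.array([np.cos(a),np.sin(a),0]); ey=np.array([-np.sin(a),np.cos(a),0])
    X,Y=np.meshgrid(np.arange(-60,60,1/k),np.arange(12,-12,-1/k))
    P=np.array([cx,cy,z])+X[...,None]*ex+Y[...,None]*ey
    V=np.array(c["view"]); Q=P@V[:3,:3].T+V[:3,3]
    u=c["fx"]*Q[...,0]/Q[...,2]+c["cx"]; v=c["fy"]*Q[...,1]/Q[...,2]+c["cy"]
    return cv2.remap(c["image"][...,::-1],u.astype(np.float32),v.astype(np.float32),cv2.INTER_CUBIC)
E
python3 - <<'E'
from h import *
c=cam('side');d=cam('top'); np.savez("side1.npz",**c); np.savez("top1.npz",**d)
cv2.imwrite("pics/st1.png",np.vstack([strip(c),strip(d)]))
E
```

```text
(no output)
```

View pics/st1.png

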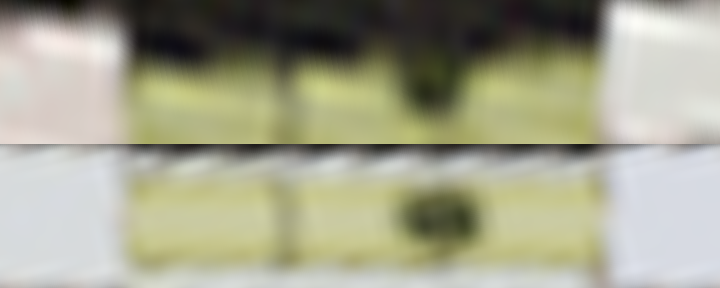

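In the rectified strip (6 px/mm) the vial spans 125–605, so its middle is at 365. The bubble is at about 440, or +12.5 mm towards the hinge. I need about 0.95 rad clockwise; first 40°, rising as I turn.

```bash
python3 -m pendant '{"linear":[[0,0,0],[0,0,0],[0,0,-0.04],[0,0,-0.04],[0,0,-0.04],[0,0,-0.04],[0,0,-0.04],[0,0,-0.04],[0,0,-0.04],[0,0,-0.04],[0,0,0],[0,0,0]],"dr":[[0,0,0],[0,0,0],[0,0,5],[0,0,5],[0,0,5],[0,0,5],[0,0,5],[0,0,5],[0,0,5],[0,0,5],[0,0,0],[0,0,0]]}' -1 40
python3 -m pendant '{"linear":[[0,0,0],[0,0,0],[0,0,0],[0,0,0],[0,0,0],[0,0,0],[0,0,0],[0,0,0],[0,0,0],[0,0,0],[0,0,0],[0,0,0],[0,0,0],[0,0,0],[0,0,0],[0,0,0],[0,0,0],[0,0,0]],"dr":[[0,0,0],[0,0,0],[0,0,0],[0,0,0],[0,0,0],[0,0,0],[0,0,0],[0,0,0],[0,0,0],[0,0,0],[0,0,0],[0,0,0],[0,0,0],[0,0,0],[0,0,0],[0,0,0],[0,0,0],[0,0,0]]}'
cat >> h.py <<'E'
def bubble(c,show=False):
    """bubble offset from vial's middle, mm, + towards the hinge (top camera)"""
    s=strip(c,z=97).astype(float); B=s[:,:,0]; r=s[60:85]       # rows on the vial, top camera
    sat=(r.max(2)-r.min(2)).mean(0); g=r[:,:,1].mean(0)
    white=(r[:,:,0].mean(0)>170); mid=360
    l=np.where(white[:mid])[0]; h=np.where(white[mid:])[0]
    m=(l.max()+1+h.min()+mid)/2 if len(l) and len(h) else 365
    x=np.arange(720); w=np.clip(np.median(g[150:590])-15-g,0,None); w[:145]=0; w[590:]=0
    w=cv2.GaussianBlur(w[None],(0,0),1)[0]; pk=np.argmax(np.convolve(w,np.ones(100),'same')); a=slice(max(pk-60,0),pk+60)
    return m, (np.average(x[a],weights=w[a])-m)/6
E
python3 - <<'E'
from h import *
print(bubble(dict(np.load("top1.npz"))))
c=cam('side');d=cam('top'); print(bubble(d)); s=state(); print(s['wrist_force'],s['ft_torque'])
cv2.imwrite("pics/st2.png",np.vstack([strip(c),strip(d)]))
E
```

```text
time: 14.82
position: [470.2, 189.2, 62.2]
tcp_rot: [180.0, 0.0, 165.0]
wrist_force: [-3.0, -1.9, 12.6]
opening: 13.9
grip_force: 40.0
time: 16.32
position: [470.2, 189.2, 62.2]
tcp_rot: [180.0, 0.0, 165.0]
wrist_force: [-3.9, -2.1, 12.5]
opening: 13.4
grip_force: 40.0
(np.float64(365.0), np.float64(12.708845990841013))
(np.float64(370.5), np.float64(6.603971395260184))
[-4.12301376 -2.15904408 13.49923728] [-0.50166326  0.70540025  0.02089685]
```

View pics/st2.png

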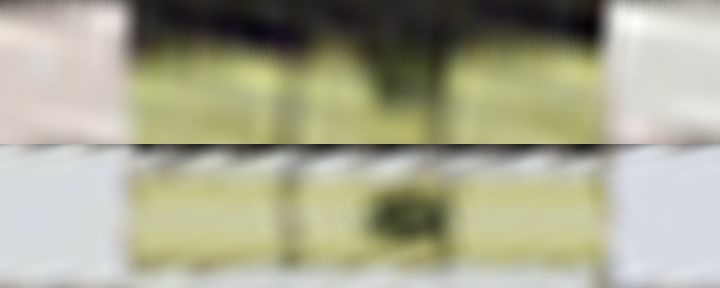

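Rings are now at 290 and 443 and the bubble at about 404, so +6.2 mm. That calls for about 27° more.

```bash
python3 -m pendant '{"linear":[[0,0,-0.037],[0,0,-0.037],[0,0,-0.037],[0,0,-0.037],[0,0,-0.037],[0,0,-0.037],[0,0,0],[0,0,0],[0,0,0],[0,0,0],[0,0,0],[0,0,0],[0,0,0],[0,0,0],[0,0,0],[0,0,0],[0,0,0],[0,0,0],[0,0,0],[0,0,0]],"dr":[[0,0,4.5],[0,0,4.5],[0,0,4.5],[0,0,4.5],[0,0,4.5],[0,0,4.5],[0,0,0],[0,0,0],[0,0,0],[0,0,0],[0,0,0],[0,0,0],[0,0,0],[0,0,0],[0,0,0],[0,0,0],[0,0,0],[0,0,0],[0,0,0],[0,0,0]]}'
python3 -m pendant '{"linear":[[0,0,0],[0,0,0],[0,0,0],[0,0,0],[0,0,0],[0,0,0],[0,0,0],[0,0,0],[0,0,0],[0,0,0],[0,0,0],[0,0,0]],"dr":[[0,0,0],[0,0,0],[0,0,0],[0,0,0],[0,0,0],[0,0,0],[0,0,0],[0,0,0],[0,0,0],[0,0,0],[0,0,0],[0,0,0]]}'
python3 - <<'E'
from h import *
c=cam('side');d=cam('top'); print(bubble(d)); s=state(); print(s['wrist_force'],s['ft_torque'])
cv2.imwrite("pics/st3.png",np.vstack([strip(c),strip(d)]))
E
```

```text
time: 18.08
position: [470.5, 189.3, 64.4]
tcp_rot: [179.9, 0.0, 138.0]
wrist_force: [-3.1, -3.2, 11.7]
opening: 13.9
grip_force: 40.0
time: 19.08
position: [470.5, 189.3, 64.4]
tcp_rot: [179.9, 0.0, 138.0]
wrist_force: [-3.0, -3.1, 11.6]
opening: 13.3
grip_force: 40.0
(np.float64(373.5), np.float64(0.7308773274143334))
[-2.5742005  -2.59142813 11.5189638 ] [-0.41547926  0.72855269 -0.02624047]
```

View pics/st3.png

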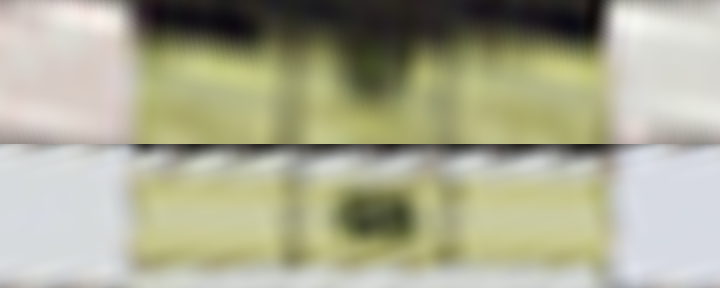

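The rings are at 293 and 450 and the bubble at about 376, so +0.7 mm and centred. The push is 11.5 N, above the 5–8 N needed to hold the platform home.

```bash
python3 -c "
from h import *
print(bubble(cam('top')),state()['wrist_force']); print(job_done())"
```

```text
(np.float64(373.5), np.float64(0.7109784350872511)) [-2.58763348 -2.46085341 11.59045086]
the job is handed in; nothing more can be done
None
```

I handed the job in with the level standing free on the platform, the knob still held and pressed with about 11.6 N, and the bubble about 0.7 mm from centre; the hand-in returned no verdict.

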